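# Clamp a valve spool on the sloped inspection stand

### The arm

A 6-joint arm with a two-finger parallel gripper is mounted at the origin on the work surface. World frame = base frame: x ahead of the robot, y to its left, z up, the work surface at z = 0. Lengths are in mm, angles in rad, forces in N, time in s.
With the tool pointing down it reaches from about 200 to 875 mm from the base axis. Payload 3.4 kg.
Tool frame: the origin (TCP) lies at the very end of the fingers, on their centre line; the grasp point (between the pads) lies r.pinch_z behind it (r.pinch_z is the distance from the TCP to the grasp point, in mm); z points along the fingers, y is the direction in which the jaws open and shut (so a half turn about z gives the same grasp; the last joint's range is limited). The gripper opens to 94 mm and grips with 3 to 60 N. Pads are 16 mm wide; open, the fingers measure 119 mm over their backs; the gripper's body (75 mm by 177 mm) begins 78 mm behind the grasp point.
Start: joints at [1.054, 0.276, 1.505, -0, 1.361, -0.121], TCP at [221.71, 530.575, 205.493] pointing down, gripper open.
Joint ranges: [-2.89, 2.89], [-0.75, 2.08], [0.22, 2.7], [-1.18, 4.32], [0.11, 2.71], [-2.7, 2.7]. Speed limits (rad/s): [2.57, 2.57, 3.14, 3.14, 3.14, 3.14].

### API

Orientations are given as a unit quaternion [w, x, y, z].
In Python, from rig import r gives the robot as it stands.
- The arm moves only by the tool jog_arm, never from a script. Its argument "plan" is one flat list of numbers, 7 for each row, row after row: the shift along the world's x, y, z in mm, then the turn, a rotation vector about the world's x, y, z in degrees, then the closure, from 0 (fully open) to 1 (shut). A call has exactly 8 rows; each row is the pose to reach, as a shift and turn from the pose measured when the call began; what a row does not reach only later rows make up. A row lasts 1/8 s, in which the tool goes at most 62.5 mm and 10.7 degrees, less where a joint would pass 70% of its speed; a pose out of reach is approached as far as the arm can. A call with a gripper value outside its range is refused whole. The fingers move at their own pace and stop on an object; the grip force is fixed at half the most. Time passes only in rows, so rows that repeat a pose let the fingers close, or fill a call up. It gives the time, the measured TCP pose, the force and the opening at its end, in the units of the state.
- r.state(): the state, without advancing time (a new reading comes with each control period).
- r.camera(name): name is "side" or "top" or "wrist"; returns a dict with "frame" (420x560x3 uint8, blue, green, red), "vfov" (degrees; the focal length in pixels is half the picture's height over the tangent of half this angle, whatever the lens; pixels are square), "cx", "cy" (the principal point, pixels), "R" (3x3) and "t" (3): a world point X has camera coordinates R X + t. Camera axes: x right, y down, z forward; pixel columns grow to the right and rows downward; lengths in mm; the calibration is good to about 2 mm. The wrist camera is an equidistant fisheye: a pixel r from the principal point sees the ray r / f radians off the axis. A picture is of the moment at which its call begins. There is no depth.
- r.job_done(): hands the job in, once; it reports no verdict.
The state is a dict: "clock": time; "joint_positions": joint angles; "joint_velocities": joint speeds; "tau": joint torques, N m; "tcp_pos": TCP position; "eef_rot": TCP orientation; "contact_force": force on the tool from outside, world axes, zero at the start; "torque": the same for the moment, N m; "width": finger opening in mm.
Only numpy, scipy, OpenCV 4.12 (cv2) and the standard library are available. Lean on these libraries where they do the work, as an engineer would, in place of code of your own. Each camera call takes 0.05 s, during which the arm holds its last target. There are 200 camera calls.

### The job

Take the valve spool out of the blue tray and lay it gently in the two V saddles of the green inspection stand, brass tang uphill and plain end down against the yellow foot stop. Let go of it, then swing the red keeper over so that it lies shut on the spool. Do not drop the spool or bump the lamp over the stand, and leave all the other things where they are.

Things in the scene. Friction and masses are not known exactly. Their poses are not given: they have to be found in the camera images.
- spool: Valve spool, a bright steel rod 170 mm long, about 0.3 kg. Origin on its axis, 75 mm from the flat plain end; x runs along the rod to the brass tang. Lands of 20 mm diameter at x -75..-30, -16..16 (grip here, about the centre of mass) and 30..62 mm; 14 mm grooves between. At the start it lies level in the tray's two V saddles, its axis 42 mm above the bench.
- spool_tang (a point): Point on the spool's axis in the brass tang, 85 mm from the spool's origin along its x. The tang is flat, 8 x 13 mm, at x 73..95 mm, behind a brass collar of 18 mm diameter at 66..75 mm.
- cradle: Sloped part of the green inspection stand, fixed to it. Origin: where the spool's origin lies when fully home, 125 mm above the bench. x points uphill, 30 degrees above level; y level across the slope; z square to the slope. Two steel 90 degree V saddles (8 mm thick along x, 31 mm wide at the mouth, mouth at z = +1 mm) at x = -45 and +45 mm hold the rod's axis on y = z = 0.
- foot_stop (a point): Centre of the upper edge of the yellow foot stop's uphill face, cradle point (-75, 0, 4) mm; the stop is 28 mm wide. The home spool's plain end touches it. Under the saddles an aluminium beam has its top at cradle z = -48 mm.
- stand: Whole inspection stand, heavy and fixed; origin at bench level straight below the cradle's origin; x is the level direction in which the slope rises, z up. Base plate x -90..140, y -55..55 mm, 12 mm high. A 10 mm lamp post stands at x = 128 mm.
- lamp: Lamp bar fixed to the stand; origin in the middle of its underside, 278 mm above the bench at stand x = 37.5 mm. It (45 mm along the stand's x, 110 mm along y, 18 mm high, black) overhangs the upper half of the cradle: a gripper held vertical over the home spool's middle would meet it; one leaning back with the 30 degree slope passes.
- keeper (a joint): Angle of the red keeper strap. Its hinge axis is parallel to the cradle's x through cradle point (-45, 27, 12.5) mm. 0: shut, flat on a home spool, pointing to cradle -y; pi/2: square to the slope. Starts open at 1.7 to 2.3 (leaning out to +y), limits -0.15 and 2.5. It stays where left (friction about 0.03 N m); a light push turns it.
- keeper_tip (a point): The free end of the keeper strap, 45 mm from its hinge; the strap is 12 mm wide (along the cradle's x) and 5 mm thick.
- tray: Blue parts tray, heavy and fixed to the bench, 200 x 120 mm, walls 14 mm high, floor 4 mm thick; origin at bench level in its centre. The two black V saddles that hold the spool stand at its x = -45 and +45, y = -12 mm.
- plug_a: Brass plug, 22 mm diameter, 20 mm high, standing in a corner of the tray (tray x -70, y 36 mm); origin under its centre; leave alone.
- plug_b: The same kind of brass plug in the tray's other corner (tray x 70, y 36 mm); leave alone.
- wrench: Steel wrench lying flat on the bench on the robot's left; leave alone.
- screwdriver: Screwdriver with yellow handle lying at the far side; leave alone.
- oiler: White bottle with a red cap, 56 mm diameter, 150 mm high, standing on the robot's right; origin under its centre; leave alone.
- socket: Steel wrench socket, 32 mm diameter, 38 mm high, standing on the robot's left; leave alone.
- caliper: Slide caliper, 200 mm long, lying flat on the robot's right; leave alone.
Things that resemble listed ones, but are neither listed nor needed, are in the scene too. Several things have the shape of the spool; the one meant has the colours described above.

How it is judged:
By the outcome, as a careful person would: the job done as asked, in the order asked, and still so for the second after the job is handed in, with the robot touching nothing.
It also fails if it takes over 64 s, if anything falls off the work surface, if the arm or the gripper's body presses on something with over 40 N, if the wrist force passes 120 N, or if a joint passes its speed limit or range.

## Working session

There is one attempt and no reset: what is moved stays moved. The work goes in short steps, Python scripts to look and compute and a tool call to move; the robot and the scene stay as the last step left them, time stands still between calls to the robot, and variables do not carry over. Pictures are saved under pics/ and viewed, about 8 in all and at most 12, crops included, and the job is handed in when it is done.

Besides the shell and the picture viewer there is one more tool, called after ">>>" by a JSON object that holds its "op" and its "data". jog_arm: Moves the arm, as the interface text tells. Its arguments: {"type":"object","properties":{"plan":{"type":"array","items":{"type":"number"}}},"required":["plan"]}

```bash
mkdir -p pics; ls; cat > h.py <<'E'
import numpy as np, cv2, json, pickle
from scipy.spatial.transform import Rotation as Rot
def snap(n,tag):
    from rig import r
    c=r.camera(n); cv2.imwrite(f'pics/{tag}.png',c['frame']); pickle.dump(c,open(f'pics/{tag}.pkl','wb')); return c
def load(tag): return pickle.load(open(f'pics/{tag}.pkl','rb'))
def ray(c,u,v,fish=False):
    f=210/np.tan(np.radians(c['vfov'])/2); d=np.array([u-c['cx'],v-c['cy']])
    if fish:
        rr=np.hypot(*d); th=rr/f; k=np.append(d/max(rr,1e-9)*np.sin(th),np.cos(th))
    else: k=np.append(d/f,1)
    R=np.array(c['R']);t=np.array(c['t']); k=R.T@k
    return -R.T@t, k/np.linalg.norm(k)
def atz(c,u,v,z,fish=False):
    o,k=ray(c,u,v,fish); return o+k*(z-o[2])/k[2]
def proj(c,X,fish=False):
    f=210/np.tan(np.radians(c['vfov'])/2); p=np.array(c['R'])@np.array(X,float)+np.array(c['t'])
    if fish:
        h=np.hypot(p[0],p[1]); th=np.arctan2(h,p[2]); return np.array([c['cx'],c['cy']])+f*th*p[:2]/max(h,1e-9)
    return np.array([c['cx'],c['cy']])+f*p[:2]/p[2]
def tri(*rays):
    A=0;b=0
    for o,k in rays:
        P=np.eye(3)-np.outer(k,k); A=A+P; b=b+P@o
    return np.linalg.solve(A,b)
E
python3 - <<'E'
from h import *
from rig import r
ims=[]
for n in ['top','side']:
    c=snap(n,n+'0'); print(n,c['vfov'],c['cx'],c['cy'],np.round(-np.array(c['R']).T@np.array(c['t'])))
print(r.pinch_z,r.state())
E
```

```text
pics
top 46.28228487883821 282.88701629942676 203.74267722651834 [ 371.  -15. 1624.]
side 43.66754677091887 280.3276970255337 216.68247117909422 [  282. -1311.  1160.]
18.8 {'clock': 0.1, 'joint_positions': array([ 1.05400037e+00,  2.76499815e-01,  1.50599042e+00, -1.00340638e-05,
        1.36069840e+00, -1.21007996e-01]), 'joint_velocities': array([-0.00020752, -0.00095396, -0.00112529,  0.00075032, -0.00088679,
       -0.00069023]), 'tau': array([ 1.64323697e-03, -4.05456376e+01, -2.37779313e+01,  7.03561795e-02,
        2.99091660e-02, -2.87053649e-05]), 'tcp_pos': array([221.4438319 , 530.10015931, 204.71587917]), 'eef_rot': array([-2.4553024e-04,  1.9660376e-01,  9.8048270e-01, -7.5929266e-04]), 'contact_force': array([ 0.46577842, -0.10243126,  0.38484859]), 'torque': array([-0.02981194, -0.00191252, -0.00853702]), 'width': 93.78808902648092}
```

```bash
python3 - <<'E'
import cv2
a=cv2.imread('pics/top0.png');cv2.imwrite('pics/top0b.png',cv2.resize(a,(800,600),interpolation=3))
a=cv2.imread('pics/side0.png');cv2.imwrite('pics/side0b.png',cv2.resize(a,(800,600),interpolation=3))
E
```

```text
(no output)
```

View pics/top0b.png

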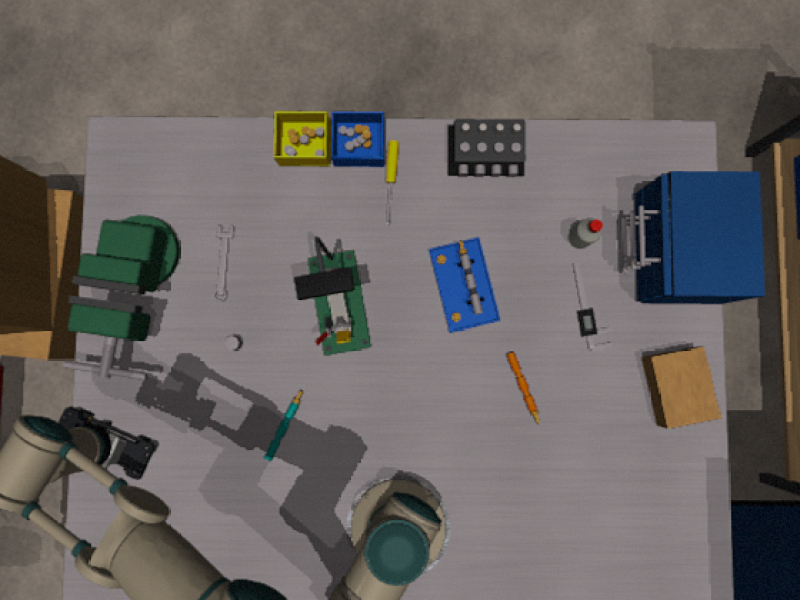

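View pics/side0b.png

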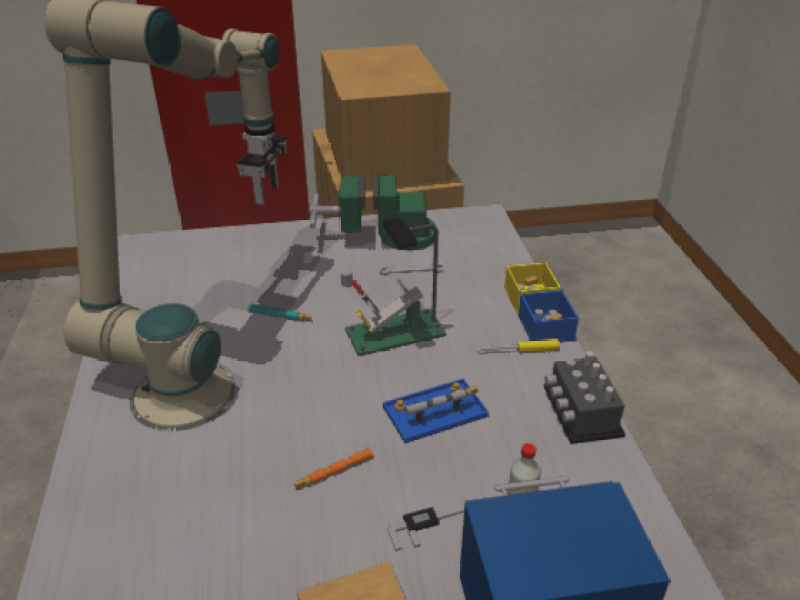

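The top view shows the tray at about (465,285) and the spool with its tang at (462,243). The stand is at about (335,300), with the lamp at (325,283), the yellow stop at (343,335) and the red keeper at (322,337). I'll enlarge crops next.

```bash
python3 - <<'E'
import cv2,numpy as np
a=cv2.imread('pics/top0.png')
s=a[160:260,200:290]; t=a[160:240,295:355]
s=cv2.resize(s,None,fx=6,fy=6,interpolation=2)[:600]
t=cv2.resize(t,None,fx=6,fy=6,interpolation=2)
b=cv2.imread('pics/side0.png')
q=cv2.resize(b[150:250,235:320],None,fx=6,fy=6,interpolation=2)
w=cv2.resize(b[262:310,265:345],None,fx=5,fy=5,interpolation=2)
A=np.zeros((600,800,3),np.uint8); A[:600,:440]=s[:,:440]; A[:480,440:800]=t
cv2.imwrite('pics/c1.png',A)
B=np.zeros((600,800,3),np.uint8); B[:,:510]=q; 
w=w[:, :290]; B[:240,510:]=w
cv2.imwrite('pics/c2.png',B)
E
```

```text
(no output)
```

View pics/c1.png

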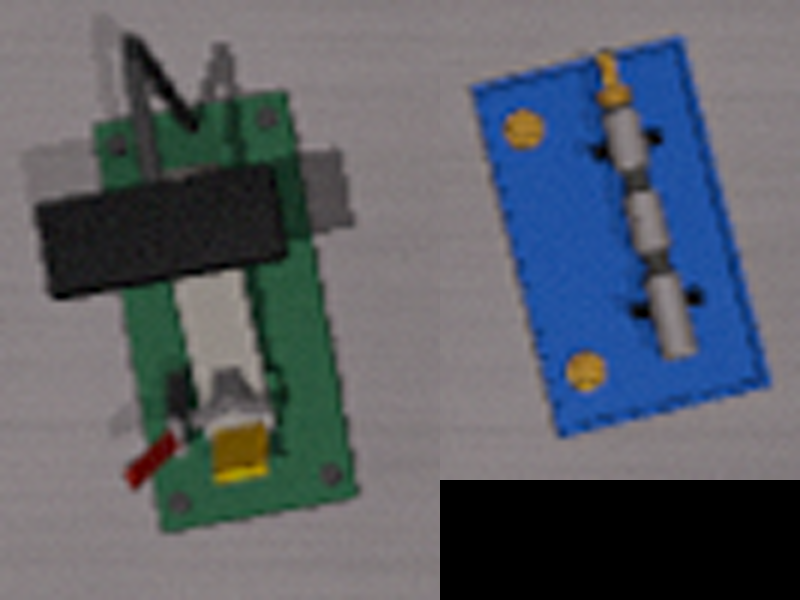

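View pics/c2.png

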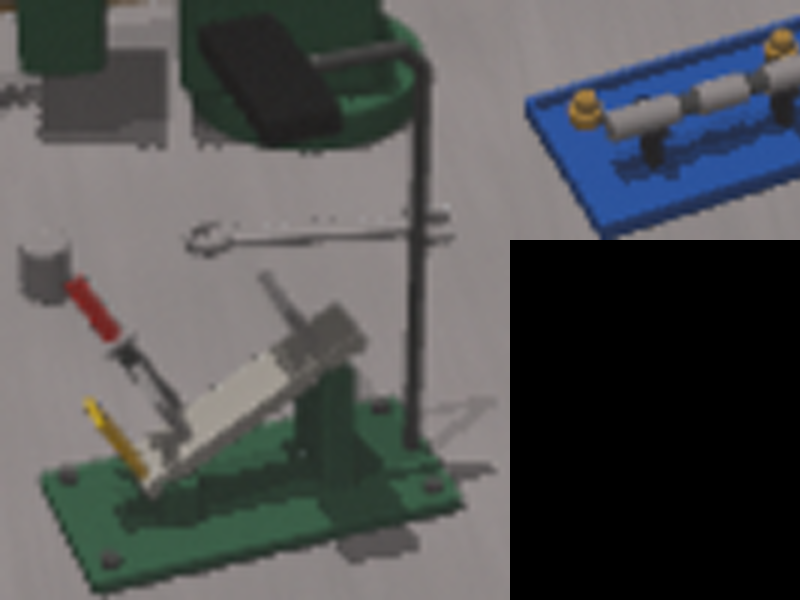

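```bash
python3 - <<'E'
from h import *
c=load('top0'); s=load('side0')
def T(pts,x0,z): return np.array([atz(c,x0+x/6-.0,160+y/6,z) for x,y in pts])
b=T([(95,125),(287,92),(357,495),(162,532)],200,12); t=T([(33,88),(243,38),(330,385),(120,437)],295,14)
print(b.round(),t.round())
def yaw(p): 
    d=(p[0]+p[1]-p[2]-p[3])/2; e=(p[0]+p[3]-p[1]-p[2])/2; return np.degrees([np.arctan2(d[1],d[0]),np.arctan2(-e[0],e[1])]),np.linalg.norm(d),np.linalg.norm(e)
print(yaw(b),yaw(t))
yb=np.radians(np.mean(yaw(b)[0])); x=np.array([np.cos(yb),np.sin(yb),0])
org=b.mean(0)-25*x; print('stand org',org.round(1),np.degrees(yb))
# lamp check: underside-> top 296
l=T([(38,203),(275,165),(287,258),(55,298)],200,296); m=l.mean(0)
print('lamp->org',(m-37.5*x).round(1),yaw(l))
yt=np.radians(np.mean(yaw(t)[0]))
sp=T([(164,58),(208,222),(240,352)],295,42+5); print('spool',sp.round(1))
d=sp[0]-sp[2]; print(np.degrees(np.arctan2(d[1],d[0])),np.linalg.norm(d))
tc=t.mean(0); X=np.array([np.cos(yt),np.sin(yt),0]);Y=np.array([-X[1],X[0],0])
print('tray',tc.round(1),np.degrees(yt),'saddle axis origin',(tc-12*Y).round(1))
# side check
for P in [sp[1]]: print(proj(s,P), proj(s,[*org[:2],125]))
# foot stop in top/side
up=np.array([x[0]*np.cos(np.pi/6),x[1]*np.cos(np.pi/6),.5]); yy=np.array([-x[1],x[0],0]); zz=np.cross(up,yy)
o=np.array([*org[:2],125])
for n,q in dict(foot=(-75,0,4),hinge=(-45,27,12.5)).items():
    P=o+q[0]*up+q[1]*yy+q[2]*zz; print(n,P.round(1),(proj(c,P)-[200,160])*6,(proj(s,P)-[235,150])*6)
    for a in (1.7,2.0,2.3):
        if n=='hinge': 
            K=P+45*(-np.cos(a)*yy+np.sin(a)*zz); print(a,K.round(),(proj(c,K)-[200,160])*6,(proj(s,K)-[235,150])*6)
E
```

```text
[[607. 212.  12.]
 [627. 106.  12.]
 [405.  65.  12.]
 [384. 170.  12.]] [[ 630.  -69.   14.]
 [ 659. -185.   14.]
 [ 467. -232.   14.]
 [ 438. -117.   14.]]
(array([10.55600459, 10.76179178]), np.float64(226.50486497489592), np.float64(107.75535923905079)) (array([13.9642357 , 14.16413379]), np.float64(197.75329141959264), np.float64(118.9662310602287))
stand org [481.1 133.6  12. ] 10.65889818034201
lamp->org [480.7 132.7 296. ] (array([9.8237461 , 9.97825786]), np.float64(43.450901308367165), np.float64(107.60434515330763))
spool [[ 641.7 -138.2   47. ]
 [ 552.5 -161.9   47. ]
 [ 482.5 -179.    47. ]]
14.368248233081323 164.2803025606945
tray [ 548.5 -150.4   14. ] 14.06418474843412 saddle axis origin [ 551.4 -162.    14. ]
[306.56171101 279.53145155] [269.16607315 206.01782437]
foot [415.3 121.2  91. ] [240.57232326 470.60751662] [ 94.55409844 408.30266311]
hinge [431.7 151.8 113.3] [177.61413486 436.81368937] [115.30067935 342.79993594]
1.7 [409. 153. 152.] [165.09465624 479.81711811] [ 72.45842099 289.39915718]
2.0 [408. 166. 149.] [139.68011021 480.91527383] [ 69.10298672 281.3184878 ]
2.3 [410. 178. 142.] [117.89182875 477.98404249] [ 69.92000865 278.84176845]
```

```bash
python3 - <<'E'
from h import *
from rig import r
c=snap('wrist','w0'); st=r.state()
R=Rot.from_quat(st['eef_rot'][[1,2,3,0]]).as_matrix()
C=-np.array(c['R']).T@np.array(c['t'])
print(R.T@(C-st['tcp_pos']), R.T@np.array(c['R']).T[:,2], c['vfov'])
E
```

```text
[  79.75618185   -1.69837742 -178.80473678] [-2.72020951e-01 -2.39253987e-04  9.62291300e-01] 65.70646984690485
```

>>> {"op": "jog_arm", "data": {"plan": [20, -45, 30, 0, 0, 5, 0, 42, -92, 60, 0, 0, 10, 0, 65, -138, 90, 0, 0, 15, 0, 88, -185, 120, 0, 0, 20, 0, 112, -235, 125, 0, 0, 25, 0, 138, -290, 125, 0, 0, 29, 0, 164, -345, 125, 0, 0, 33, 0, 190, -400, 125, 0, 0, 37, 0]}}

```text
clock: 1.15
tcp_pos: [411.9, 128.4, 329.8]
eef_rot: [0.0, -0.126, 0.992, -0.001]
contact_force: [1.1, -0.1, 0.0]
width: 93.8
```

>>> {"op": "jog_arm", "data": {"plan": [26, -55, 0, 0, 0, 0, 0, 52, -110, 0, 0, 0, 0, 0, 78, -165, 0, 0, 0, 0, 0, 100, -210, -20, 0, 0, 0, 0, 120, -250, -60, 0, 0, 0, 0, 135, -280, -110, 0, 0, 0, 0, 140, -290, -160, 0, 0, 0, 0, 140, -290, -190, 0, 0, 0, 0]}}

```text
clock: 2.15
tcp_pos: [550.6, -162.2, 136.4]
eef_rot: [-0.002, -0.125, 0.992, 0.0]
contact_force: [0.4, 0.1, -0.0]
width: 94.1
```

```bash
python3 - <<'E'
from h import *
from rig import r
c=snap('wrist','w1'); st=r.state()
R=Rot.from_quat(st['eef_rot'][[1,2,3,0]]).as_matrix()
print(st['tcp_pos'],R.round(4).tolist())
yw=np.radians(14.2)
im=c['frame'].copy(); im=cv2.resize(im,(800,600),interpolation=cv2.INTER_CUBIC)
for x in (-75,0,85):
    p=proj(c,[552+x*np.cos(yw),-162+x*np.sin(yw),42],True)*800/560; print(p)
    cv2.drawMarker(im,tuple(int(v) for v in p),(0,255,0),0,14)
cv2.imwrite('pics/w1b.png',im)
E
```

```text
[ 548.30942446 -160.75380782  133.26893896] [[-0.9685, -0.2487, -0.0093], [-0.2487, 0.9686, 0.0033], [0.0082, 0.0055, -1.0]]
[394.88148191 184.90211927]
[394.40734133 308.36758579]
[393.89579741 427.85824476]
```

View pics/w1b.png

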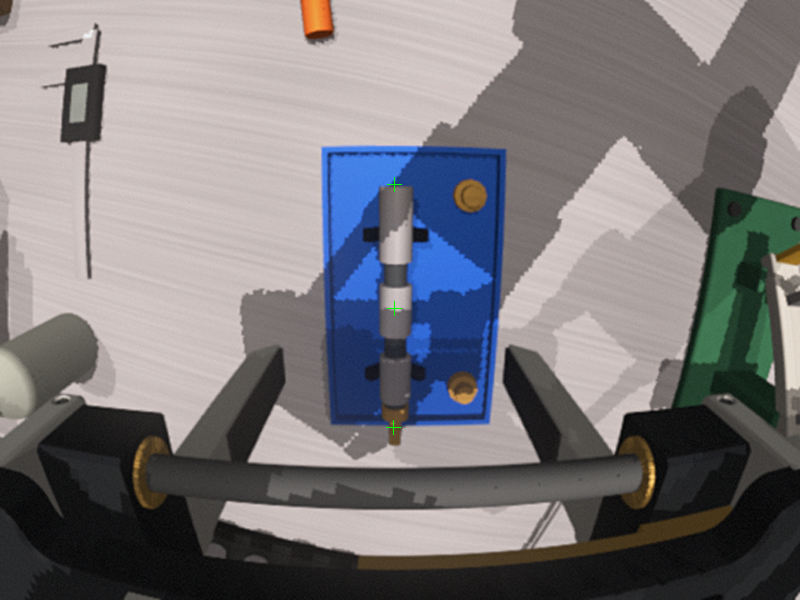

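The wrist picture shows the spool's plain end at (396,186), mid-land at (396,310) and tang at (394,440). That agrees with my estimate to about 1 mm, so I'll descend.

>>> {"op": "jog_arm", "data": {"plan": [2, 0, -20, 0, 0, 0, 0, 3, 0, -45, 0, 0, 0, 0, 3, 0, -65, 0, 0, 0, 0, 3, 0, -80, 0, 0, 0, 0, 3, 0, -92, 0, 0, 0, 0, 3, 0, -100, 0, 0, 0, 0, 3, 0, -105, 0, 0, 0, 0, 3, 0, -105, 0, 0, 0, 0]}}

```text
clock: 3.2
tcp_pos: [551.3, -160.7, 28.2]
eef_rot: [-0.004, -0.125, 0.992, 0.002]
contact_force: [0.4, -0.2, 0.5]
width: 94.2
```

```bash
python3 - <<'E'
from rig import r
s=r.state();print(s['tcp_pos'],s['eef_rot'],s['contact_force'],s['width'])
E
```

```text
[ 551.26207996 -160.72905398   28.21022229] [-0.00447401 -0.12533102  0.99210231  0.00226413] [ 0.42230486 -0.2346013   0.48920772] 94.1875331139499
```

>>> {"op": "jog_arm", "data": {"plan": [0.5, 0, -3, 0, 0, 0, 0, 0.5, 0, -5, 0, 0, 0, 0.3, 0.5, 0, -5, 0, 0, 0, 0.6, 0.5, 0, -5, 0, 0, 0, 0.8, 0.5, 0, -5, 0, 0, 0, 1, 0.5, 0, -5, 0, 0, 0, 1, 0.5, 0, -5, 0, 0, 0, 1, 0.5, 0, -5, 0, 0, 0, 1]}}

```text
clock: 4.2
tcp_pos: [551.8, -160.8, 23.2]
eef_rot: [-0.004, -0.125, 0.992, 0.002]
contact_force: [0.6, 0.1, -0.3]
width: 27.3
```

>>> {"op": "jog_arm", "data": {"plan": [0, 0, 0, 0, 0, 0, 1, 0, 0, 0, 0, 0, 0, 1, 0, 0, 0, 0, 0, 0, 1, 0, 0, 0, 0, 0, 0, 1, 0, 0, 5, 0, 0, 0, 1, 0, 0, 15, 0, 0, 0, 1, 0, 0, 30, 0, 0, 0, 1, 0, 0, 45, 0, 0, 0, 1]}}

```text
clock: 5.2
tcp_pos: [552.0, -160.9, 69.6]
eef_rot: [-0.004, -0.125, 0.992, 0.002]
contact_force: [0.4, -1.6, -2.9]
width: 19.1
```

```bash
cat >> h.py <<'E'
def frame(org=(481,133.2),yaw=10.5):
    y=np.radians(yaw); x=np.array([np.cos(y),np.sin(y),0]); up=np.array([*(x[:2]*np.cos(np.pi/6)),.5]); yy=np.array([-x[1],x[0],0]); zz=np.cross(up,yy)
    return np.array([*org,125.]),np.array([up,yy,zz])
def report(targets,**k):
    from rig import r
    s=r.state(); R=Rot.from_quat(s['eef_rot'][[1,2,3,0]]); o,F=frame(**k)
    Rt=Rot.from_matrix(np.array([-F[0],F[1],-F[2]]).T)
    g=s['tcp_pos']-18.8*R.as_matrix()[:,2]
    print('clock',s['clock'],'grasp pt in cradle',(F@(g-o)).round(1),'turn',np.degrees((Rt*R.inv()).as_rotvec()).round(2),'F',s['contact_force'].round(1),'Fcr',(F@s['contact_force']).round(1),'w',round(s['width'],1))
    for t in targets:
        P=o+F.T@np.array(t,float)-18.8*F[2]; print(t,'tcp',P.round(1),'shift',(P-s['tcp_pos']).round(1))
E
python3 - <<'E'
from h import *
report([(8,-150,55),(8,0,55),(3,0,12)])
E
```

```text
clock 5.2 grasp pt in cradle [  -4.1 -302.2  -39.9] turn [  6.29 -29.79  -3.88] F [ 0.4 -1.6 -2.9] Fcr [-1.4 -1.6 -2.6] w 19.1
(8, -150, 55) tcp [497.4 -16.3 160.4] shift [-54.7 144.6  90.8]
(8, 0, 55) tcp [470.  131.2 160.4] shift [-82.  292.   90.8]
(3, 0, 12) tcp [486.9 134.3 120.6] shift [-65.1 295.2  51. ]
```

>>> {"op": "jog_arm", "data": {"plan": [0, 0, 20, 0, 0, 0, 1, -3, 5, 45, 0.8, -3.7, -0.5, 1, -10, 20, 70, 1.6, -7.5, -1, 1, -20, 45, 90, 2.5, -12, -1.5, 1, -32, 75, 91, 3.5, -16.5, -2.1, 1, -42, 105, 91, 4.4, -21, -2.7, 1, -50, 130, 91, 5.4, -25.5, -3.3, 1, -55, 145, 91, 6.3, -29.8, -3.9, 1]}}

```text
clock: 6.2
tcp_pos: [495.7, -14.3, 161.3]
eef_rot: [0.259, -0.089, 0.961, 0.024]
contact_force: [0.4, -0.5, -3.6]
width: 18.9
```

```bash
python3 - <<'E'
from h import *
c=snap('wrist','w2')
cv2.imwrite('pics/w2b.png',cv2.resize(c['frame'],(800,600),interpolation=2))
report([(8,-150,55),(8,0,55),(3,0,12)])
from rig import r
st=r.state();R=Rot.from_quat(st['eef_rot'][[1,2,3,0]]).as_matrix()
for x in (-75,-16,0,16,85,95):
    P=st['tcp_pos']-18.8*R[:,2]-x*R[:,0]; print(x,proj(c,P,True)*800/560)
E
```

```text
clock 6.25 grasp pt in cradle [   3.  -144.7   56.2] turn [-0.2  -0.11 -0.16] F [-3.4  2.7 -4.6] Fcr [-4.8  3.3 -2.5] w 18.8
(8, -150, 55) tcp [497.4 -16.3 160.4] shift [ 5.8 -4.4  1.4]
(8, 0, 55) tcp [470.  131.2 160.4] shift [-21.5 143.1   1.4]
(3, 0, 12) tcp [486.9 134.3 120.6] shift [ -4.6 146.3 -38.3]
-75 [405.30893744 176.12664878]
-16 [404.23428345 338.78290963]
0 [403.83842026 377.82364559]
16 [403.42395482 413.96808786]
85 [401.65639147 537.05579869]
95 [401.42065624 550.96937685]
```

View pics/w2b.png

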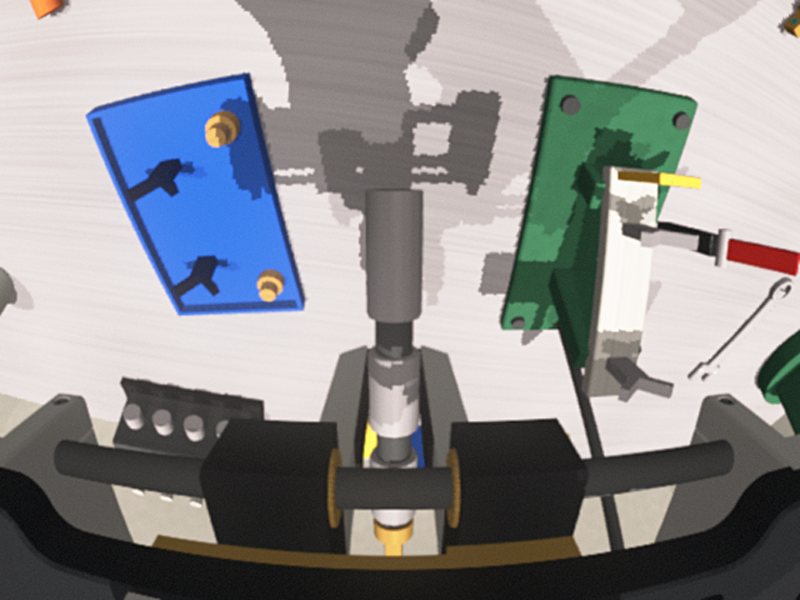

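```bash
python3 - <<'E'
from h import *
c=dict(load('w0'))
tcp=np.array([221.44,530.10,204.72]); q=[.1966,.9805,-.00076,-.000246]
R0=Rot.from_quat(q).as_matrix()
for x in (-75,-16,0,16,85,95):
    out=[]
    for h in (0,10):
        P=tcp-(18.8+h)*R0[:,2]-x*R0[:,0]; out.append(proj(c,P,True)*800/560)
    print(x,np.round(out,1).tolist())
E
```

```text
-75 [[398.1, 186.3], [398.4, 187.2]]
-16 [[397.7, 348.5], [398.0, 359.1]]
0 [[397.5, 387.2], [397.8, 399.4]]
16 [[397.4, 422.9], [397.6, 436.3]]
85 [[396.7, 544.0], [396.8, 558.9]]
95 [[396.6, 557.6], [396.8, 572.5]]
```

The picture shows the spool held straight, plain end at (395,189) and mid-land at 348–432. It sits within 1 mm of the expected grasp. Next I'll move over the cradle.

>>> {"op": "jog_arm", "data": {"plan": [-2, 20, 1, 0, 0, 0, 1, -6, 45, 1, 0, 0, 0, 1, -10, 70, 1, 0, 0, 0, 1, -14, 95, 1, 0, 0, 0, 1, -17, 115, 1, 0, 0, 0, 1, -20, 132, 1, 0, 0, 0, 1, -21, 141, 1, 0, 0, 0, 1, -21, 143, 1, 0, 0, 0, 1]}}

```text
clock: 7.25
tcp_pos: [470.5, 131.5, 160.5]
eef_rot: [0.257, -0.09, 0.962, 0.026]
contact_force: [-0.1, -0.0, -3.9]
width: 19.0
```

```bash
cat >> h.py <<'E'
def marks(c,**k):
    o,F=frame(**k); im=cv2.resize(c['frame'],(800,600),interpolation=2)
    pts=[(-75,-14,4),(-75,14,4),(-49,-15.5,1),(-49,15.5,1),(41,-15.5,1),(41,15.5,1),(-45,27,12.5)]
    for q in pts:
        p=proj(c,o+F.T@np.array(q,float),True)*800/560
        cv2.drawMarker(im,tuple(int(round(v)) for v in p),(0,255,0),0,10)
    return im
E
python3 - <<'E'
from h import *
report([])
c=snap('wrist','w3')
cv2.imwrite('pics/w3b.png',marks(c))
report([(8,0,55),(6,0,12),(3,0,12)])
E
```

```text
clock 7.25 grasp pt in cradle [ 8.6  0.1 54.9] turn [-0.17 -0.14 -0.24] F [-0.1 -0.  -3.9] Fcr [-2.1  0.  -3.3] w 19.0
clock 7.3 grasp pt in cradle [ 8.7 -0.1 54.8] turn [-0.18 -0.12 -0.21] F [ 0.3 -0.2 -2.1] Fcr [-0.8 -0.2 -1.9] w 18.8
(8, 0, 55) tcp [470.  131.2 160.4] shift [-0.7 -0.2 -0.1]
(6, 0, 12) tcp [489.5 134.8 122.1] shift [ 18.8   3.4 -38.4]
(3, 0, 12) tcp [486.9 134.3 120.6] shift [ 16.2   3.  -39.9]
```

View pics/w3b.png

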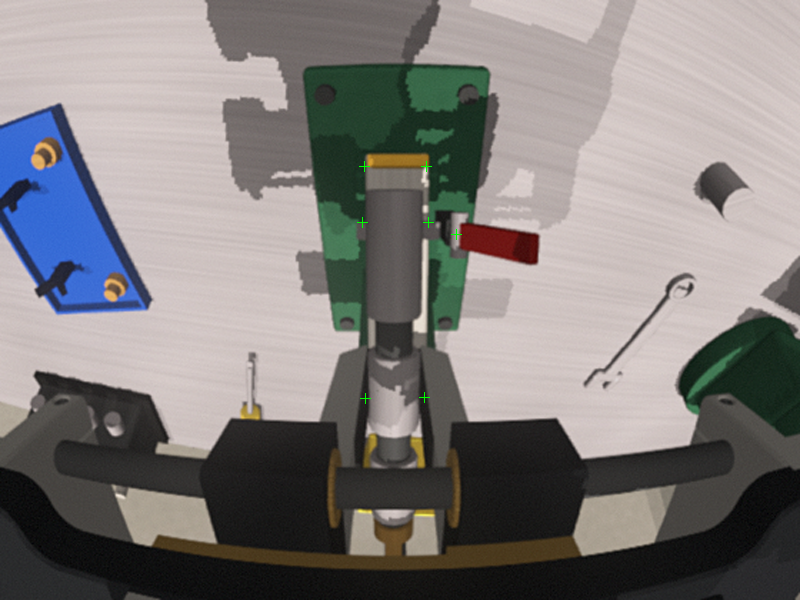

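The stop's uphill edge is at (367–429,166), against marks at 364–427. The stand is therefore about 0.8 mm further to +y, with x correct. The keeper is open on the right, hinge at about (457,235). I'll lower to 12 mm above the seat.

>>> {"op": "jog_arm", "data": {"plan": [2, 0.6, -5, 0, 0, 0, 1, 5, 1.3, -11, 0, 0, 0, 1, 8, 2, -18, -0.1, 0, -0.1, 1, 11, 2.7, -25, -0.2, -0.1, -0.2, 1, 14, 3.4, -31, -0.2, -0.1, -0.2, 1, 16, 4, -36, -0.2, -0.1, -0.2, 1, 17.8, 4.3, -39, -0.2, -0.1, -0.2, 1, 17.8, 4.3, -39, -0.2, -0.1, -0.2, 1]}}

```text
clock: 8.3
tcp_pos: [488.5, 135.7, 121.2]
eef_rot: [0.257, -0.088, 0.962, 0.024]
contact_force: [-0.6, -0.5, -4.0]
width: 19.1
```

```bash
python3 - <<'E'
from h import *
K=dict(org=(480.8,134.0)); report([(4,0,2),(4,0,0)],**K)
c=snap('wrist','w4'); s=snap('side','s4')
a=cv2.resize(marks(c,**K)[120:420,250:550],(600,600),interpolation=2)[:, :]
b=cv2.resize(s['frame'][180:250,235:258+30],None,fx=4,fy=4,interpolation=2)
B=np.zeros((600,800,3),np.uint8);B[:,:590]=a[:,5:595];B[:280,590:]=b[:,:210]
cv2.imwrite('pics/w4b.png',B)
E
```

```text
clock 8.3 grasp pt in cradle [ 5.   0.2 11.6] turn [ 0.02 -0.04 -0.01] F [-0.6 -0.5 -4. ] Fcr [-2.6 -0.3 -3.1] w 19.1
(4, 0, 2) tcp [492.5 136.2 112.5] shift [ 3.9  0.5 -8.8]
(4, 0, 0) tcp [493.4 136.3 110.7] shift [  4.9   0.7 -10.5]
```

View pics/w4b.png

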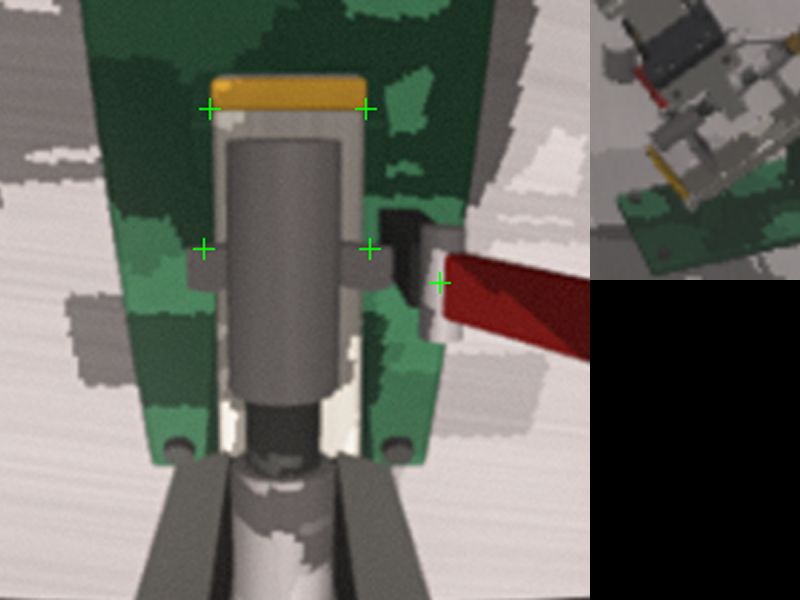

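The stop and saddle centres are at u≈289 and the spool is at 284, so the spool needs about 0.8 mm toward +y. Otherwise it is parallel and clear of the stop. I'll lower slowly.

>>> {"op": "jog_arm", "data": {"plan": [0.5, 0.8, -1, 0, 0, 0, 1, 1, 1.3, -2.5, 0, 0, 0, 1, 1.7, 1.3, -4, 0, 0, 0, 1, 2.3, 1.3, -5.5, 0, 0, 0, 1, 3, 1.3, -7, 0, 0, 0, 1, 3.5, 1.3, -8, 0, 0, 0, 1, 3.7, 1.3, -8.8, 0, 0, 0, 1, 3.7, 1.3, -8.8, 0, 0, 0, 1]}}

```text
clock: 9.4
tcp_pos: [492.3, 137.0, 112.7]
eef_rot: [0.258, -0.088, 0.962, 0.024]
contact_force: [0.7, -0.2, -3.0]
width: 18.7
```

```bash
python3 - <<'E'
from h import *
K=dict(org=(480.65,134.8)); report([(4,0,1),(4,0,0),(1,0,0)],**K)
E
```

```text
clock 9.4 grasp pt in cradle [4.1 0.  2.3] turn [ 0.01 -0.01 -0.01] F [ 0.7 -0.2 -3. ] Fcr [-0.9 -0.3 -2.9] w 18.7
(4, 0, 1) tcp [492.8 137.1 111.6] shift [ 0.6  0.1 -1.2]
(4, 0, 0) tcp [493.3 137.1 110.7] shift [ 1.   0.2 -2. ]
(1, 0, 0) tcp [490.7 136.7 109.2] shift [-1.5 -0.3 -3.5]
```

No contact yet. I'll go down 0.3 mm per row.

>>> {"op": "jog_arm", "data": {"plan": [0.2, 0, -0.4, 0, 0, 0, 1, 0.3, 0, -0.7, 0, 0, 0, 1, 0.4, 0.1, -1, 0, 0, 0, 1, 0.6, 0.1, -1.2, 0, 0, 0, 1, 0.7, 0.1, -1.4, 0, 0, 0, 1, 0.8, 0.1, -1.6, 0, 0, 0, 1, 0.9, 0.1, -1.7, 0, 0, 0, 1, 0.9, 0.1, -1.7, 0, 0, 0, 1]}}

```text
clock: 10.4
tcp_pos: [493.2, 137.1, 111.0]
eef_rot: [0.258, -0.088, 0.962, 0.024]
contact_force: [-0.6, 0.4, -3.6]
width: 19.3
```

```bash
python3 - <<'E'
from h import *
K=dict(org=(480.65,134.8)); report([],**K)
E
```

```text
clock 10.4 grasp pt in cradle [ 4.  -0.1  0.3] turn [ 0.01 -0.01 -0.01] F [-0.6  0.4 -3.6] Fcr [-2.2  0.5 -2.8] w 19.3
```

>>> {"op": "jog_arm", "data": {"plan": [0.1, 0, -0.3, 0, 0, 0, 1, 0.2, 0, -0.5, 0, 0, 0, 1, 0.3, 0, -0.7, 0, 0, 0, 1, 0.4, 0, -0.9, 0, 0, 0, 1, 0.5, 0.1, -1.0, 0, 0, 0, 1, 0.5, 0.1, -1.1, 0, 0, 0, 1, 0.6, 0.1, -1.2, 0, 0, 0, 1, 0.6, 0.1, -1.2, 0, 0, 0, 1]}}

```text
clock: 11.4
tcp_pos: [493.6, 137.5, 110.4]
eef_rot: [0.258, -0.088, 0.962, 0.024]
contact_force: [-6.0, 1.8, 6.5]
width: 19.0
```

```bash
python3 - <<'E'
from h import *
K=dict(org=(480.65,134.8)); report([],**K)
E
```

```text
clock 11.4 grasp pt in cradle [ 4.1  0.3 -0.5] turn [-0.02  0.02 -0.02] F [-6.   1.8  6.5] Fcr [-1.6  2.8  8.4] w 19.0
```

>>> {"op": "jog_arm", "data": {"plan": [-0.1, 0.1, 0.2, 0, 0, 0, 1, -0.5, 0, -0.1, 0, 0, 0, 1, -1, 0, -0.3, 0, 0, 0, 1, -1.4, -0.1, -0.6, 0, 0, 0, 1, -1.8, -0.2, -0.8, 0, 0, 0, 1, -2.2, -0.3, -1, 0, 0, 0, 1, -2.6, -0.4, -1.3, 0, 0, 0, 1, -2.6, -0.4, -1.3, 0, 0, 0, 1]}}

```text
clock: 12.4
tcp_pos: [490.8, 137.0, 109.0]
eef_rot: [0.258, -0.088, 0.962, 0.024]
contact_force: [-0.3, 1.2, -2.5]
width: 19.1
```

```bash
python3 - <<'E'
from h import *
K=dict(org=(480.65,134.8)); report([],**K)
E
```

```text
clock 12.4 grasp pt in cradle [ 1.   0.3 -0.3] turn [-0.01  0.   -0.02] F [-0.3  1.2 -2.5] Fcr [-1.3  1.2 -2.1] w 19.1
```

Still not at the stop. I'll continue downhill 0.3–0.4 mm per row, 2.5 mm in all.

>>> {"op": "jog_arm", "data": {"plan": [-0.3, 0, -0.2, 0, 0, 0, 1, -0.6, -0.1, -0.4, 0, 0, 0, 1, -0.9, -0.1, -0.5, 0, 0, 0, 1, -1.1, -0.2, -0.6, 0, 0, 0, 1, -1.3, -0.2, -0.8, 0, 0, 0, 1, -1.5, -0.2, -0.9, 0, 0, 0, 1, -1.7, -0.3, -1, 0, 0, 0, 1, -1.7, -0.3, -1, 0, 0, 0, 1]}}

```text
clock: 13.4
tcp_pos: [490.0, 136.8, 108.6]
eef_rot: [0.259, -0.088, 0.962, 0.024]
contact_force: [2.0, 2.0, -1.4]
width: 19.4
```

```bash
python3 - <<'E'
from h import *
K=dict(org=(480.65,134.8)); report([],**K)
E
```

```text
clock 13.4 grasp pt in cradle [ 0.1  0.3 -0.2] turn [-0.03  0.11 -0.01] F [ 2.   2.  -1.4] Fcr [ 1.3  1.6 -2.3] w 19.4
```

>>> {"op": "jog_arm", "data": {"plan": [-0.4, 0, -0.3, 0, 0, 0, 1, -0.7, -0.1, -0.6, 0, 0, 0, 1, -0.9, -0.2, -0.7, 0, 0, 0, 1, -1.1, -0.2, -0.8, 0, 0, 0, 1, -1.3, -0.2, -0.9, 0, 0, 0, 1, -1.3, -0.2, -0.9, 0, 0, 0, 1, -1.3, -0.2, -0.9, 0, 0, 0, 1, -1.3, -0.2, -0.9, 0, 0, 0, 1]}}

```text
clock: 14.4
tcp_pos: [490.0, 136.7, 108.6]
eef_rot: [0.26, -0.088, 0.961, 0.024]
contact_force: [4.6, 2.9, -0.1]
width: 19.0
```

```bash
python3 - <<'E'
from h import *
K=dict(org=(480.65,134.8)); report([],**K)
E
```

```text
clock 14.4 grasp pt in cradle [-0.   0.2 -0.2] turn [-0.05  0.27  0.01] F [ 4.6  2.9 -0.1] Fcr [ 4.3  2.1 -2.6] w 19.0
```

>>> {"op": "jog_arm", "data": {"plan": [0.1, 0, -0.2, 0, 0.2, 0, 1, 0.1, 0, -0.3, 0, 0.2, 0, 1, 0.1, 0, -0.3, 0, 0.2, 0, 0.75, 0.1, 0, -0.3, 0, 0.2, 0, 0.7, 0.1, 0, -0.3, 0, 0.2, 0, 0.65, 0.1, 0, -0.3, 0, 0.2, 0, 0.6, 0.1, 0, -0.3, 0, 0.2, 0, 0.5, 0.1, 0, -0.3, 0, 0.2, 0, 0.5]}}

```text
clock: 15.4
tcp_pos: [490.1, 136.7, 108.3]
eef_rot: [0.258, -0.088, 0.962, 0.024]
contact_force: [-0.0, -0.6, 0.2]
width: 47.0
```

```bash
python3 - <<'E'
from h import *
K=dict(org=(480.65,134.8)); report([(0,0,25),(0,0,60),(0,0,100),(0,-60,100)],**K)
E
```

```text
clock 15.4 grasp pt in cradle [-0.1  0.1 -0.5] turn [-0.05  0.06  0.01] F [-0.  -0.6  0.2] Fcr [-0.1 -0.5  0.2] w 47.0
(0, 0, 25) tcp [477.6 134.2 130.4] shift [-12.5  -2.5  22.1]
(0, 0, 60) tcp [460.4 131.  160.7] shift [-29.7  -5.7  52.4]
(0, 0, 100) tcp [440.7 127.4 195.3] shift [-49.3  -9.3  87. ]
(0, -60, 100) tcp [451.7  68.4 195.3] shift [-38.4 -68.3  87. ]
```

Released with no force. I'll retract square to the slope.

>>> {"op": "jog_arm", "data": {"plan": [-3, -0.6, 5, 0, 0, 0, 0.4, -7, -1.4, 12, 0, 0, 0, 0.4, -12, -2.4, 22, 0, 0, 0, 0.4, -20, -4, 36, 0, 0, 0, 0.4, -30, -5.7, 52, 0, 0, 0, 0.4, -40, -7.5, 70, 0, 0, 0, 0.6, -49, -9.3, 86, 0, 0, 0, 0.8, -49, -9.3, 87, 0, 0, 0, 1]}}

```text
clock: 16.4
tcp_pos: [441.4, 127.4, 197.4]
eef_rot: [0.26, -0.088, 0.961, 0.024]
contact_force: [0.2, -1.2, 0.3]
width: 29.7
```

```bash
cat > k.py <<'E'
from h import *
import sys
def rep(ts):
    # targets: cradle coords of the TCP itself
    report([(a,b,c+18.8) for a,b,c in ts],org=(480.65,134.8))
E
python3 - <<'E'
from k import *
rep([(-45,78,85),(-45,78,35)])
c=snap('wrist','w5'); cv2.imwrite('pics/w5b.png',marks(c,org=(480.65,134.8)))
E
```

```text
clock 16.4 grasp pt in cradle [ 1.500e+00 -1.000e-01  1.015e+02] turn [-0.06  0.3   0.01] F [ 0.2 -1.2  0.3] Fcr [ 0.1 -1.2  0.3] w 29.7
(-45, 78, 103.8) tcp [386.3 196.6 176.1] shift [-55.   69.3 -21.3]
(-45, 78, 53.8) tcp [410.9 201.2 132.8] shift [-30.5  73.8 -64.6]
```

View pics/w5b.png

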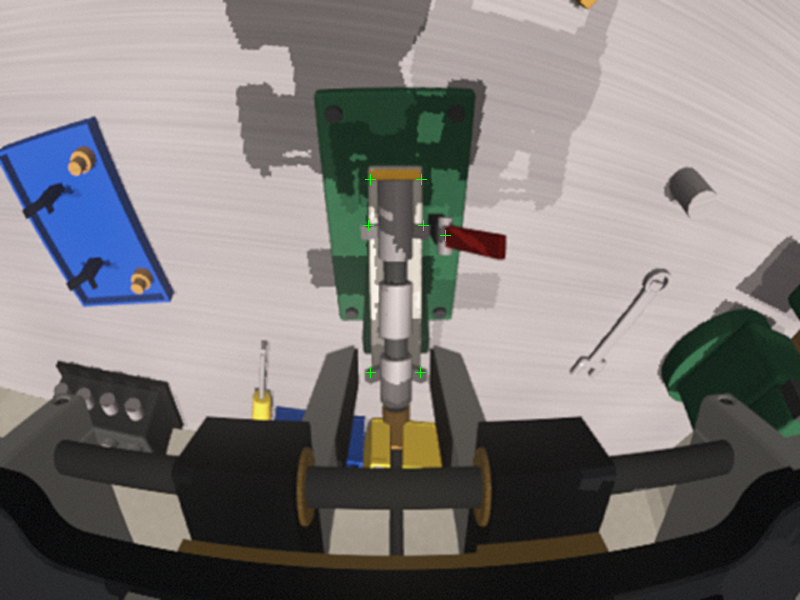

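The spool lies in both saddles with its plain end at the stop (395,180) and tang uphill. The keeper is still open on the right (445–505,240). I'll bring the shut fingers to its outer side.

>>> {"op": "jog_arm", "data": {"plan": [-14, 17, -5, 0, 0, 0, 1, -28, 35, -10, 0, 0, 0, 1, -42, 53, -16, 0, 0.2, 0, 1, -55, 69, -21, 0, 0.3, 0, 1, -50, 70, -30, 0, 0.3, 0, 1, -44, 71, -41, 0, 0.3, 0, 1, -37, 73, -53, 0, 0.3, 0, 1, -31, 74, -64, 0, 0.3, 0, 1]}}

```text
clock: 17.45
tcp_pos: [411.1, 200.8, 131.4]
eef_rot: [0.257, -0.088, 0.962, 0.024]
contact_force: [-0.3, -0.2, -0.3]
width: 0.3
```

```bash
python3 - <<'E'
from k import *
rep([(-45,y,z) for y,z in [(78,35),(60,35),(40,35),(20,35),(5,30),(0,24),(0,18),(0,15)]])
c=snap('wrist','w6'); cv2.imwrite('pics/w6b.png',marks(c,org=(480.65,134.8)))
E
```

```text
clock 17.45 grasp pt in cradle [-45.5  77.6  52.5] turn [-0.02 -0.13  0.05] F [-0.3 -0.2 -0.3] Fcr [-0.4 -0.1 -0.1] w 0.3
(-45, 78, 53.8) tcp [410.9 201.2 132.8] shift [-0.2  0.4  1.4]
(-45, 60, 53.8) tcp [414.2 183.5 132.8] shift [  3.  -17.3   1.4]
(-45, 40, 53.8) tcp [417.8 163.8 132.8] shift [  6.7 -37.    1.4]
(-45, 20, 53.8) tcp [421.5 144.2 132.8] shift [ 10.3 -56.6   1.4]
(-45, 5, 48.8) tcp [426.7 129.9 128.5] shift [ 15.5 -70.9  -2.9]
(-45, 0, 42.8) tcp [430.5 125.5 123.3] shift [ 19.4 -75.3  -8.1]
(-45, 0, 36.8) tcp [433.5 126.1 118.1] shift [ 22.3 -74.8 -13.3]
(-45, 0, 33.8) tcp [435.  126.3 115.5] shift [ 23.8 -74.5 -15.9]
```

View pics/w6b.png

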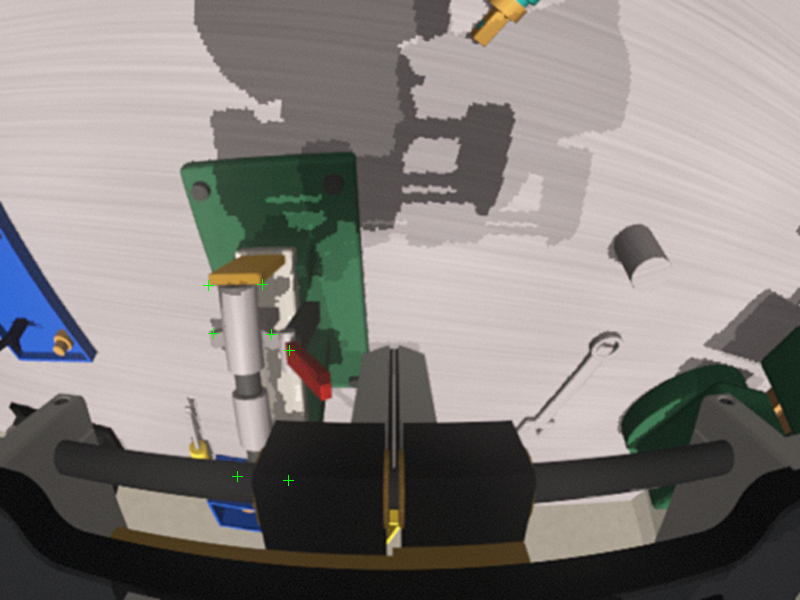

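The keeper (290–330, 345–395) lies just left of the shut fingers (360–425). I'll push it over.

>>> {"op": "jog_arm", "data": {"plan": [1.2, -7, 1, 0, 0, 0, 1, 2.4, -14, 1, 0, 0, 0, 1, 3.6, -20, 1, 0, 0, 0, 1, 4.8, -27, 1, 0, 0, 0, 1, 6, -33, 1, 0, 0, 0, 1, 7.2, -40, 1, 0, 0, 0, 1, 8.3, -46, 1, 0, 0, 0, 1, 8.8, -49, 1, 0, 0, 0, 1]}}

```text
clock: 18.5
tcp_pos: [420.1, 150.8, 130.8]
eef_rot: [0.255, -0.087, 0.963, 0.023]
contact_force: [-0.5, -0.1, -0.7]
width: 0.1
```

```bash
python3 - <<'E'
from k import *
rep([(-45,y,z) for y,z in [(20,35),(12,33),(5,30),(0,24),(0,18),(0,15)]])
E
```

```text
clock 18.5 grasp pt in cradle [-46.1  26.8  52.2] turn [ 0.03 -0.28  0.15] F [-0.5 -0.1 -0.7] Fcr [-0.8  0.  -0.3] w 0.1
(-45, 20, 53.8) tcp [421.5 144.2 132.8] shift [ 1.4 -6.6  2. ]
(-45, 12, 51.8) tcp [423.9 136.5 131.1] shift [  3.9 -14.3   0.3]
(-45, 5, 48.8) tcp [426.7 129.9 128.5] shift [  6.6 -20.9  -2.3]
(-45, 0, 42.8) tcp [430.5 125.5 123.3] shift [ 10.5 -25.3  -7.5]
(-45, 0, 36.8) tcp [433.5 126.1 118.1] shift [ 13.4 -24.7 -12.7]
(-45, 0, 33.8) tcp [435.  126.3 115.5] shift [ 14.9 -24.5 -15.3]
```

>>> {"op": "jog_arm", "data": {"plan": [1.4, -6.6, 2, 0, 0, 0, 1, 2.5, -10, 1.5, 0, -0.2, 0.1, 1, 4, -14.5, 0.3, 0, -0.3, 0.1, 1, 5.3, -18, -1, 0, -0.3, 0.1, 1, 6.6, -21, -2.3, 0, -0.3, 0.1, 1, 8.5, -23.5, -5, 0, -0.3, 0.1, 1, 10.5, -25, -7.5, 0, -0.3, 0.1, 1, 11.5, -25, -9.5, 0, -0.3, 0.1, 1]}}

```text
clock: 19.5
tcp_pos: [431.8, 125.5, 121.2]
eef_rot: [0.258, -0.088, 0.962, 0.023]
contact_force: [-0.6, -1.0, 1.7]
width: 0.6
```

```bash
python3 - <<'E'
from k import *
rep([(-45,y,z) for y,z in [(0,18),(0,16),(0,15)]])
c=snap('wrist','w7'); cv2.imwrite('pics/w7b.png',cv2.resize(c['frame'],(800,600),interpolation=2)[150:450,250:550].repeat(2,0).repeat(2,1))
E
```

```text
clock 19.5 grasp pt in cradle [-45.   -0.2  40.3] turn [0.04 0.02 0.06] F [-0.6 -1.   1.7] Fcr [ 0.2 -0.9  1.8] w 0.6
(-45, 0, 36.8) tcp [433.5 126.1 118.1] shift [ 1.7  0.5 -3.1]
(-45, 0, 34.8) tcp [434.5 126.2 116.4] shift [ 2.7  0.7 -4.8]
(-45, 0, 33.8) tcp [435.  126.3 115.5] shift [ 3.2  0.8 -5.7]
```

View pics/w7b.png

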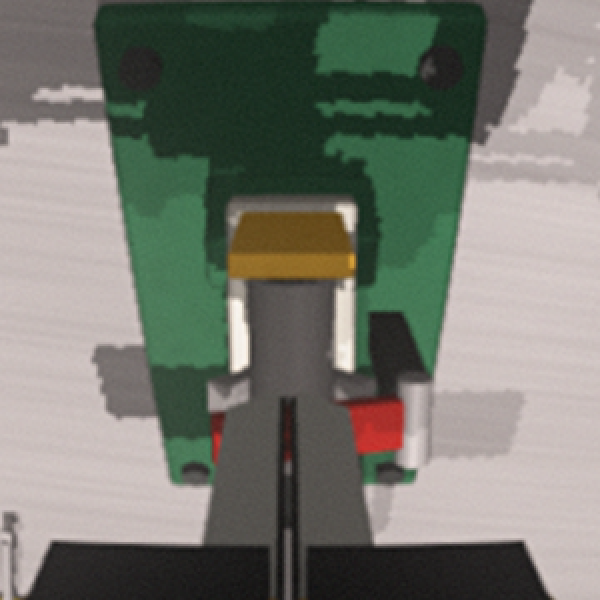

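The red strap now lies across under the fingertips (213–405, ~430) and the spool end still meets the stop (290,280). I'll press it down gently.

>>> {"op": "jog_arm", "data": {"plan": [0.6, 0.2, -1, 0, 0, 0, 1, 1.1, 0.3, -2, 0, 0, 0, 1, 1.6, 0.4, -3, 0, 0, 0, 1, 2.2, 0.5, -3.9, 0, 0, 0, 1, 2.7, 0.7, -4.8, 0, 0, 0, 1, 3, 0.7, -5.3, 0, 0, 0, 1, 3.2, 0.8, -5.7, 0, 0, 0, 1, 3.3, 0.8, -5.9, 0, 0, 0, 1]}}

```text
clock: 20.55
tcp_pos: [435.1, 126.4, 115.1]
eef_rot: [0.258, -0.088, 0.962, 0.023]
contact_force: [0.3, -1.0, 1.0]
width: 0.6
```

```bash
python3 - <<'E'
from k import *
rep([(-45,0,14)])
E
```

```text
clock 20.55 grasp pt in cradle [-45.    0.1  33.4] turn [0.04 0.01 0.06] F [ 0.3 -1.   1. ] Fcr [ 0.6 -1.   0.8] w 0.6
(-45, 0, 32.8) tcp [435.4 126.4 114.6] shift [ 0.3  0.  -0.5]
```

>>> {"op": "jog_arm", "data": {"plan": [0.1, 0, -0.2, 0, 0, 0, 1, 0.2, 0, -0.4, 0, 0, 0, 1, 0.3, 0, -0.5, 0, 0, 0, 1, 0.4, 0.1, -0.7, 0, 0, 0, 1, 0.5, 0.1, -0.8, 0, 0, 0, 1, 0.5, 0.1, -0.9, 0, 0, 0, 1, 0.5, 0.1, -0.9, 0, 0, 0, 1, 0.5, 0.1, -0.9, 0, 0, 0, 1]}}

```text
clock: 21.55
tcp_pos: [435.5, 126.4, 114.5]
eef_rot: [0.258, -0.088, 0.962, 0.023]
contact_force: [-4.5, -2.0, 6.7]
width: 0.2
```

```bash
python3 - <<'E'
from k import *
rep([(-45,0,50)])
E
```

```text
clock 21.55 grasp pt in cradle [-45.    0.   32.7] turn [0.05 0.04 0.05] F [-4.5 -2.   6.7] Fcr [-0.8 -1.2  8.2] w 0.2
(-45, 0, 68.8) tcp [417.8 123.1 145.8] shift [-17.8  -3.3  31.3]
```

Firm contact at about 8 N, at the expected shut height, so the keeper is shut. I'll retract and look.

>>> {"op": "jog_arm", "data": {"plan": [-1, -0.2, 2, 0, 0, 0, 1, -4, -0.8, 7, 0, 0, 0, 1, -9, -1.8, 16, 0, 0, 0, 1, -17, -3.3, 30, 0, 0, 0, 1, -27, -5, 48, 0, 0, 0, 1, -38, -7, 67, 0, 0, 0, 1, -45, -8, 80, 0, 0, 0, 1, -45, -8, 80, 0, 0, 0, 1]}}

```text
clock: 22.55
tcp_pos: [390.8, 118.4, 196.2]
eef_rot: [0.26, -0.088, 0.961, 0.023]
contact_force: [-0.5, 0.5, 0.4]
width: 0.3
```

```bash
python3 - <<'E'
from k import *
rep([])
c=snap('wrist','w8'); s=snap('side','s8')
A=np.zeros((600,800,3),np.uint8)
A[:600,:400]=cv2.resize(c['frame'][100:310,210:350],(400,600),interpolation=2)
A[:400,400:]=cv2.resize(s['frame'][170:260,235:325],(400,400),interpolation=2)
cv2.imwrite('pics/w8b.png',A)
E
```

```text
clock 22.55 grasp pt in cradle [-43.5   0.3 126.1] turn [0.04 0.24 0.05] F [-0.5  0.5  0.4] Fcr [-0.1  0.5  0.5] w 0.3
```

View pics/w8b.png

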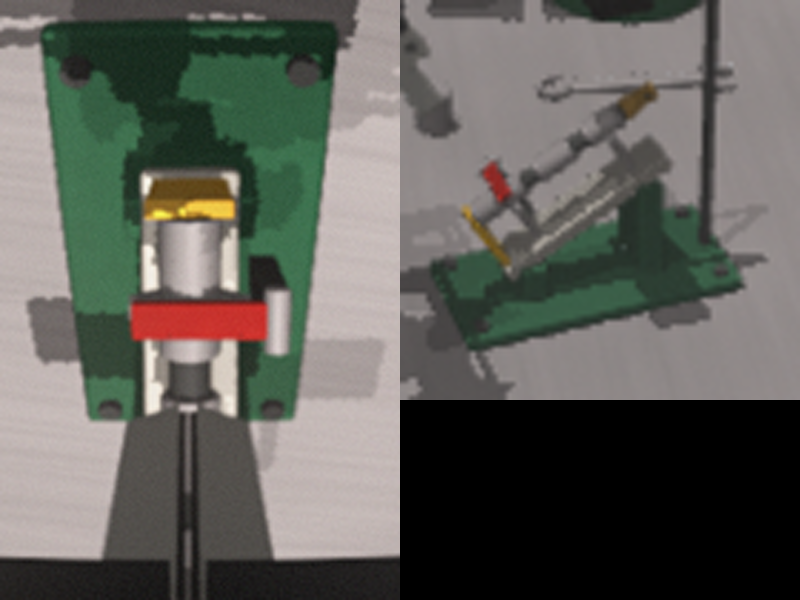

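The pictures show the red strap lying flat across the spool (132–267, 320), the plain end on the yellow stop, and the tang uphill. The gripper is clear, so I'll hand in.

```bash
python3 -c "
from rig import r
print(r.job_done())"
```

```text
the job is handed in; nothing more can be done
None
```

The job is done and handed in at about 22.6 s of the 64 s allowed.

- **Spool:** I took it out of the tray by its middle land and laid it in the two saddles with the gripper leaning with the slope. I then slid it down until the foot stop pushed back with a few newtons and let go. The release showed no sideways force.
- **Keeper:** I pushed the red strap over with the shut fingers and pressed it down until it resisted at about 8 N, at the expected shut height.

**Last checks:** The final wrist and side pictures show the spool in the saddles, plain end on the yellow stop and tang uphill. The keeper lies flat across the spool, and the gripper is about 90 mm clear with no contact force. The highest force I read during the job was about 11 N. I did not check the keeper's exact angle beyond the pictures and the contact height. I took no final top view of the other things on the bench; I saw no contact with them or the lamp in the readings.

The stand turned out to sit about 1 to 1.5 mm further to +y than the first top-view estimate. I corrected for this using the wrist camera before placing the spool. No check failed.

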